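# Vent the cap of a filled media bottle for the autoclave

### The job

The media bottle has just been filled and goes into the autoclave next. Lift the funnel out of its neck and hang it by its handle on the hook of the drip stand, then screw the blue cap onto the bottle clockwise until it bottoms out and back it off a quarter turn so that steam can escape. Finish with the gripper still holding the cap there, so that I can tape it in that position; do not let go of it, and leave the other things on the bench where they are.

Things in the scene. Friction and masses are not known exactly. Their poses are not given: they have to be found in the camera images.
- bottle: amber glass media bottle, 74 mm across, clamped upright in a dark round holder 110 mm across with three black thumbscrews; fixed. Origin under the holder's centre, z up; the rim of the open neck is 140 mm above it. Neck 34 mm wide inside, 39 mm outside, 50 mm across the ridges of its thread. White ticks just below the shoulder mark its +x and -x
- bottle_rim (a point): centre of the bottle's mouth, level with the rim. Right-hand two-start quick thread from the rim down: the cap sinks 12 mm per full turn clockwise (seen from above) and has 0.8 mm of up-and-down play. A hard stop ends it as the cap's roof lands on the rim, with the cap's x parallel to the bottle's x (either way round). A quarter turn back lifts the cap 3 mm
- cap: ribbed blue screw cap, 61 mm across, 25 mm high, 25 to 40 g, open side down on the bench; take it round its side from above. Origin at the centre of its open underside, z up to the closed top. Roof inside 20 mm above the origin: fully home, the origin is 20 mm below the rim. Inside width 56 mm. Two thread lugs inside at +x and -x; a thin white line across the top runs along x
- cap_top (a point): centre of the cap's closed top, 25 mm above its origin. Set down within 2.5 mm of the bottle's axis, at any angle, the cap rests on the thread. If its x axis is parallel to the bottle's x (either way round, give or take 25 degrees) as it is set down, its origin is then 14.4 mm below the rim and half a turn clockwise brings it home; set down at other angles it needs up to another 150 degrees
- funnel: steel funnel with a side handle, 80 to 110 g, standing in the bottle's neck with its origin 32 mm below the rim. Origin at the lower end of its stem, on its axis, z up. Stem 24 mm across up to 25 mm, then a cone, then a straight round collar 62 mm across (64 at its top bead) from 50 to 78 mm above the origin: take it across the collar from above, fingers on its +y and -y
- funnel_handle (a point): middle of the underside of the handle's top bar, 49 mm out on the funnel's +x and 71 mm above its origin; it rests on the hook. The handle is a loop of 5 mm round wire in the funnel's x-z plane, reaching 59 mm from the axis; here its opening is 36 mm high, down to the bottom bar. Hung up and let go, the funnel swings down below the handle
- drip_stand: drip stand, fixed: round dark base 100 mm across, steel post 12 mm thick and 168 mm high, one horizontal steel hook, a rod 6 mm thick with its centre line 150 mm above the bench. Origin under the post, z up. The hook runs from the post along the stand's -x and turns up at its end
- hook_seat (a point): on top of the hook's rod, 56 mm out from the post (153 mm above the bench), where the handle should rest
- hook_tip (a point): top of the hook's upturned end, 84 mm out from the post, 167 mm above the bench
- tape: roll of tan tape lying flat near the bottle, 96 mm across, 25 mm high; origin under its centre. Leave it alone
- marker: red and white marker pen lying on the bench, 135 mm long; origin under its middle. Leave it alone
- buffer_b: small white bottle with a blue cap behind the work, 50 mm across, 100 mm high; origin under its centre. Leave it alone
- vial: small glass vial with a black cap behind the work, 22 mm across, 54 mm high; origin under its centre. Leave it alone
Things that resemble listed ones, but are neither listed nor needed, are in the scene too. Leave any orange look-alike of the cap alone.

How it is judged:
On the way, in this order (a step that is already met when the one before it is completed fails the run):
1. the funnel hangs by its handle on the hook of the drip stand, let go (contact force between funnel and drip_stand above 0.3 N and contact force between funnel and the fingers below 0.1 N and x of funnel_handle in the frame of drip_stand between -0.085 and -0.008 m and y of funnel_handle in the frame of drip_stand between -0.02 and 0.02 m and height (world z) of funnel_handle between 0.135 and 0.168 m), for 0.2 s.
2. the cap is threaded home: its roof on the rim (within 1.2 mm), level, turned to the stop (within 17 degrees) (z of cap in the frame of bottle_rim below -0.0188 m and horizontal distance between cap and bottle_rim below 0.004 m and angle between cap's own z axis and vertical below 0.08 rad and angle between the x axis of cap and the x axis of bottle, either way round below 0.3 rad), for 0.1 s.
At the end, for the whole second after the job is handed in: The cap sits level on the thread, backed off a quarter turn (within 23 degrees) from its stop, so 1.3 to 4.8 mm above its home height, at rest, the gripper's fingers still pressing on it (over 2 N); the funnel hangs by its handle from the drip stand's hook, untouched by the robot (angle between the x axis of cap and the x axis of bottle, either way round above 1.16 rad and z of cap in the frame of bottle_rim between -0.0187 and -0.0152 m and horizontal distance between cap and bottle_rim below 0.004 m and angle between cap's own z axis and vertical below 0.08 rad and angular speed of cap below 0.15 rad/s and contact force between cap and the fingers above 2 N and contact force between funnel and drip_stand above 0.3 N and contact force between funnel and the arm below 0.1 N and x of funnel_handle in the frame of drip_stand between -0.085 and -0.008 m and y of funnel_handle in the frame of drip_stand between -0.02 and 0.02 m and height (world z) of funnel_handle between 0.135 and 0.168 m); the arm keeps its last pose, push and grip.
It fails at once if the tape, the marker, the small bottle or the vial is pushed more than 3 cm (distance of any of tape, marker, buffer_b, vial from where it was at the start of the episode above 0.03 m).
It fails at once if the funnel is dropped onto the bench (height (world z) of funnel below 0.03 m).
It also fails if it takes over 72 s, if anything falls off the work surface, if the arm or the gripper's body presses on something with over 40 N, if the wrist force passes 120 N, or if a joint passes its speed limit or range.

### The arm

A 6-joint arm with a two-finger parallel gripper is mounted at the origin on a cart in front of the work surface, level with it; the furniture and walls round the work are solid. World frame = base frame: x ahead of the robot, y to its left, z up, the work surface at z = 0. Lengths are in m, angles in rad, forces in N, time in s.
With the tool pointing down it reaches from about 0.375 to 0.9 m from the base axis. Payload 3.1 kg.
Tool frame: the origin (TCP) lies midway between the tips of the shut fingers; the grasp point (between the pads) lies 19 mm behind it; z points along the fingers, y is the line along which they close (so a half turn about z gives the same grasp; the last joint's range is limited). The gripper opens to 85 mm and grips with 20 to 120 N. Pads are 22 mm wide; open, the fingers measure 114 mm over their backs; the gripper's body (76 mm by 85 mm) begins 54 mm behind the grasp point. The pads swing forward as they close: fully open they stand 13 mm farther back than shut.
Start: joints at [-1.508, 0.527, 1.433, -0, 1.181, -0.178], TCP at [0.149, -0.607, 0.231] pointing down, gripper open.
Joint ranges: [-3.08, 3.08], [-0.75, 2.2], [0.22, 2.44], [-1.43, 4.57], [0, 2.65], [-2.85, 2.85]. Speed limits (rad/s): [2.79, 2.79, 3.14, 3.14, 3.14, 3.14].

### API

Orientations are given as a unit quaternion [x, y, z, w].
In Python, from station import manip gives the robot as it stands.
- The arm moves only by the tool move_arm, never from a script. Its argument "increments" is a list that holds one entry, the list of rows, each a list of 5 numbers: the gripper's target within -1 to 1 (shut at 1, half-way at 0, fully open at -1), then the shift along the world's x, y, z in m, then the turn about the world's z in degrees. In form: [[[fingers, dx, dy, dz, twist], ...]]. A call has 1 to 8 rows; each row shifts and turns the commanded pose from where the row before left it; what a row does not reach is not made up. A row lasts 1/10 s, in which the tool goes at most 50 mm and 8.59 degrees, less where a joint would pass 70% of its speed; a pose out of reach is approached as far as the arm can. A call with a gripper value outside its range is refused whole. The fingers move at their own pace and stop on an object; "newtons" is the grip in N (left out, the last holds). Time passes only in rows, so rows that do not move let the fingers close. It gives the time, the measured TCP pose, the force, the opening and the grip force at its end, in the units of the state.
- manip.sense(): the state, without advancing time (a new reading comes with each control period).
- manip.snapshot(name): name is "side" or "top"; returns a dict with "img" (480x640x3 uint8, red, green, blue), "fx", "fy", "cx", "cy" (pixels), "k1" (the pictures are not rectified: a ray, as slopes to the right and down, at radius r is drawn at 1 + k1 r^2 times it, then the intrinsics apply), "world_to_cam" (4x4, takes a point from world to camera coordinates). Camera axes: x right, y down, z forward; pixel columns grow to the right and rows downward; lengths in m; the calibration is good to about 2 mm. A picture is of the moment at which its call begins. There is no depth.
- manip.sign_off(): hands the job in; it is judged then, once.
Trained networks look in the newest picture that a camera, given by its name, has taken for a name from the list of things; names that differ only in an ending like _2 or _b are one class to them, and where a whole thing is asked for, a point or a joint stands for the part that bears it (a point fixed in the world has none). Each returns a list of dicts, best first, with "confidence" (0 to 1); they miss things now and then, are a little off and sometimes report something else, mostly with a low value. They report only what shows in the picture. A call takes as long as a camera call. They do not tell look-alikes from the thing itself.
- manip.spot_in(label, camera): "xyz" ([x, y, z] in m, in world coordinates, good to about 4 mm: the middle of the surface that is visible of it).
- manip.mark_of(label, camera): "xyz" ([x, y, z] in m, in world coordinates, good to about 4 mm: a listed point, or the origin of a listed thing).
The state is a dict: "t": time; "q": joint angles; "qd": joint speeds; "tau": joint torques, N m; "tcp_pos": TCP position; "tool_rot": TCP orientation; "force": force on the tool from outside, world axes, zero at the start; "ft_torque": the same for the moment, N m; "finger_gap": opening from 0.0 (shut) to 1.0 (fully open); "gripper_force": force on a finger pad.
Only numpy, scipy, OpenCV 4.12 (cv2) and the standard library are available. Lean on these libraries where they do the work, as an engineer would, in place of code of your own. Each camera call takes 0.05 s, during which the arm holds its last target. There are 200 camera calls.

## Working session

There is one attempt and no reset: what is moved stays moved. The work goes in short steps, Python scripts to look and compute and a tool call to move; the robot and the scene stay as the last step left them, time stands still between calls to the robot, and variables do not carry over. Pictures are saved under pics/ and viewed, at most 10 in all, crops included, and the job is handed in when it is done.

Besides the shell and the picture viewer there is one more tool, called after ">>>" by a JSON object that holds its "method" and its "body". move_arm: Moves the arm, as the interface text tells. Its arguments: {"type":"object","properties":{"increments":{"type":"array","items":{"type":"array","items":{"type":"array","items":{"type":"number"}}}},"newtons":{"type":"number"}},"required":["increments"]}

```bash
ls; mkdir -p pics
cat > h.py <<'E'
from station import manip
import numpy as np, cv2
def snap(cam,name=None):
    s=manip.snapshot(cam)
    if name: cv2.imwrite(f'pics/{name}.png',s['img'][:,:,::-1])
    return s
def K(s): return np.array([[s['fx'],0,s['cx']],[0,s['fy'],s['cy']],[0,0,1.]]),np.array([s['k1'],0,0,0.])
def proj(s,P):
    k,d=K(s);T=np.array(s['world_to_cam'])
    return cv2.projectPoints(np.array(P,float).reshape(-1,1,3),cv2.Rodrigues(T[:3,:3])[0],T[:3,3],k,d)[0].reshape(-1,2)
def back(s,uv,z):
    "pixel -> world point at height z"
    k,d=K(s);T=np.array(s['world_to_cam'])
    n=cv2.undistortPoints(np.array(uv,float).reshape(-1,1,2),k,d).reshape(-1,2)
    r=np.c_[n,np.ones(len(n))]@T[:3,:3]; c=-T[:3,:3].T@T[:3,3]
    return c+r*((z-c[2])/r[:,2])[:,None]
E
python3 - <<'E'
from h import *
np.set_printoptions(precision=3,suppress=True)
for c in('side','top'):
    s=snap(c,c+'0');T=np.array(s['world_to_cam']);print(c,-T[:3,:3].T@T[:3,3],s['fx'],s['k1'])
    for l in('bottle','bottle_rim','cap','cap_top','funnel','funnel_handle','drip_stand','hook_seat','hook_tip','tape','marker','buffer_b','vial'):
        print(l,[(np.round(m['xyz'],3).tolist(),round(m['confidence'],2)) for m in manip.mark_of(l,c)[:3]])
print(manip.sense())
E
```

```text
pics
side [ 0.454 -0.731  0.763] 486.39167846374283 -0.09735363013800287
bottle [([0.508, 0.059, -0.003], 0.68)]
bottle_rim [([0.51, 0.057, 0.135], 0.86)]
cap [([0.372, 0.174, 0.001], 0.81), ([0.591, 0.197, -0.0], 0.71), ([0.453, 0.361, 0.0], 0.61)]
cap_top [([0.592, 0.192, 0.022], 0.64), ([0.373, 0.177, 0.025], 0.61), ([0.461, 0.362, 0.021], 0.6)]
funnel [([0.509, 0.056, 0.107], 0.84), ([0.741, 0.219, 0.001], 0.67), ([0.544, -0.196, 0.154], 0.24)]
funnel_handle [([0.511, 0.003, 0.179], 0.82)]
drip_stand [([0.603, -0.206, 0.001], 0.74)]
hook_seat [([0.545, -0.197, 0.153], 0.65)]
hook_tip [([0.512, -0.194, 0.163], 0.88)]
tape [([0.377, 0.039, -0.002], 0.63)]
marker [([0.414, -0.121, -0.002], 0.78)]
buffer_b [([0.736, 0.215, 0.004], 0.83)]
vial [([0.771, -0.059, -0.002], 0.64)]
top [0.446 0.061 1.065] 445.2479379077294 -0.09582602488649986
bottle [([0.508, 0.06, 0.0], 0.93)]
bottle_rim [([0.507, 0.055, 0.138], 0.67), ([0.543, -0.194, 0.149], 0.57)]
cap [([0.594, 0.194, -0.0], 0.82), ([0.368, 0.178, 0.001], 0.75), ([0.491, 0.239, -0.003], 0.74)]
cap_top [([0.37, 0.173, 0.027], 0.89), ([
[... 296 characters left out ...]
0.003], 0.74), ([0.489, 0.241, -0.001], 0.67)]
hook_seat [([0.543, -0.198, 0.152], 0.66)]
hook_tip []
tape [([0.376, 0.04, -0.0], 0.78)]
marker [([0.412, -0.116, -0.002], 0.75)]
buffer_b [([0.735, 0.219, -0.006], 0.83)]
vial [([0.778, -0.064, 0.002], 0.55)]
{'t': 1.4, 'q': array([-1.509,  0.527,  1.433,  0.   ,  1.181, -0.178]), 'qd': array([ 0.   ,  0.002,  0.001, -0.002, -0.   ,  0.001]), 'tau': array([ -0.001, -44.232, -17.841,  -0.   ,   0.001,   0.   ]), 'tcp_pos': array([ 0.149, -0.607,  0.231]), 'tool_rot': array([0.993, 0.12 , 0.   , 0.   ]), 'force': array([ 0.345,  0.004, -0.203]), 'ft_torque': array([ 0.053,  0.014, -0.005]), 'gripper_force': 0.0, 'finger_gap': 0.9982859885320345}
```

View pics/top0.png

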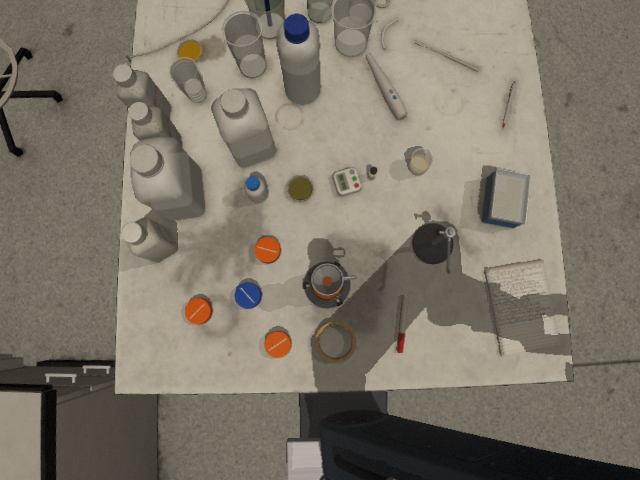

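View pics/side0.png

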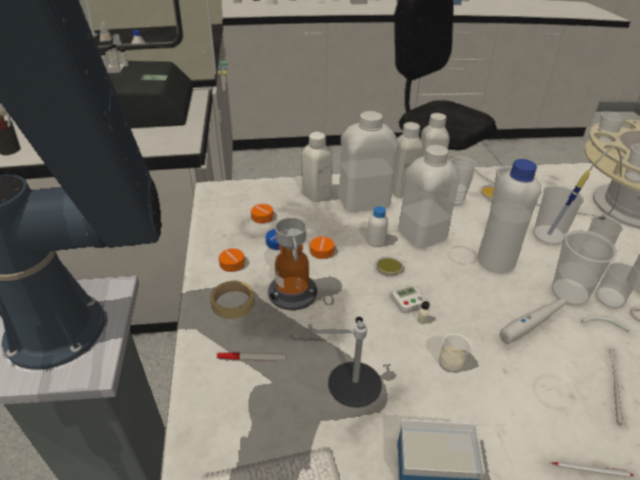

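Top view: blue cap at (248,295), funnel in the bottle at (327,280) with its handle to the right (347,278), i.e. −y; stand post at (450,232) with the hook running down in the image (−x). Side view: bottle (292,270), hook (330,333). Next I'll zoom in on the details.

Run:
```python
import cv2,numpy as np
t=cv2.imread('pics/top0.png');s=cv2.imread('pics/side0.png')
def c(i,x,y,w,h): return cv2.resize(i[y:y+h,x:x+w],(400,300),interpolation=cv2.INTER_CUBIC)
m=np.vstack([np.hstack([c(t,290,250,80,60),c(t,400,215,80,60)]),np.hstack([c(s,252,215,80,90)[:, :],c(s,290,310,80,60)])])
cv2.imwrite('pics/mos.png',m)
```

```text
(no output)
```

View pics/mos.png

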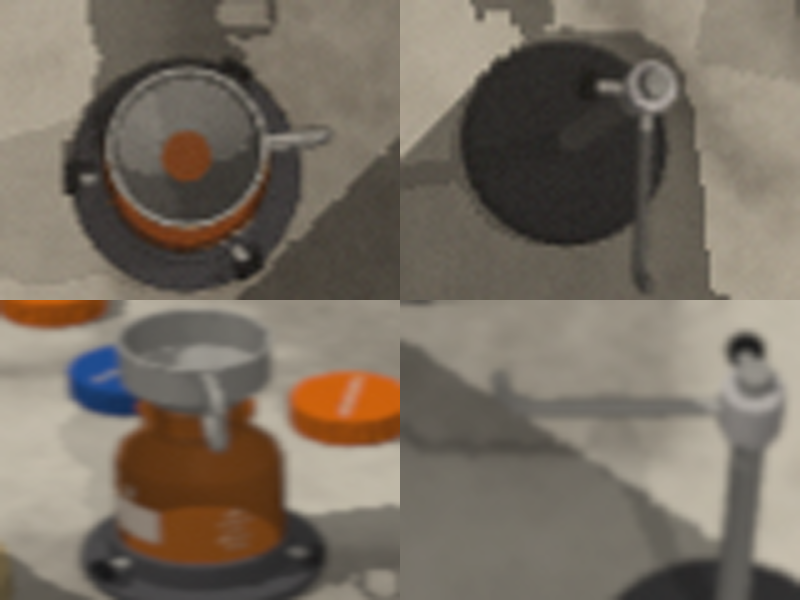

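Run:
```python
from h import *
np.set_printoptions(precision=4,suppress=True)
t=snap('top');s=snap('side')
f=back(t,[[327.4,279.4]],.186)[0];h=back(t,[[355.6,276.6]],.1805)[0]
print('funnel',f,'handle end',h,np.hypot(*(h-f)[:2]),'dir deg',np.degrees(np.arctan2(*(h-f)[1::-1])))
p=back(t,[[451,232]],.168)[0];k=back(t,[[448,272]],.165)[0]
print('post',p,'tip',k,np.hypot(*(k-p)[:2]),np.degrees(np.arctan2(*(k-p)[1::-1])))
print('side tip',back(s,[[290+100/5,310+75/5]],.167),'side post', back(s,[[290+350/5,310+105/5-4]],.168))
print('side funnel rim',back(s,[[252+195/5,215+(345)/3.333-90]],.186))
# blue cap
b=t['img'][270:320,225:272].astype(int)
mask=((b[:,:,2]-b[:,:,0])>40).astype(np.uint8)
n,l,st,ce=cv2.connectedComponentsWithStats(mask);i=1+st[1:,4].argmax()
ys,xs=np.nonzero(l==i);(cx,cy),r=cv2.minEnclosingCircle(np.c_[xs,ys].astype(np.float32))
c=back(t,[[cx+225,cy+270]],.022)[0];print('cap',c,r,cx+225,cy+270)
Y,X=np.mgrid[:b.shape[0],:b.shape[1]];w=((X-cx)**2+(Y-cy)**2<(r-2)**2)&(b[:,:,0]>90)
P=back(t,np.c_[X[w]+225,Y[w]+270],.025)[:,:2];e=np.linalg.svd(P-P.mean(0))[2][0]
print(w.sum(),P.mean(0),'line deg',np.degrees(np.arctan2(e[1],e[0])))
```

```text
funnel [0.508  0.0562 0.186 ] handle end [0.5125 0.     0.1805] 0.05635703053564156 dir deg -85.46578423375362
post [ 0.5994 -0.2009  0.168 ] tip [ 0.5175 -0.1897  0.165 ] 0.08264383701334892 172.2416753744073
side tip [[ 0.519  -0.1935  0.167 ]] side post [[ 0.5993 -0.2088  0.168 ]]
side funnel rim [[0.5098 0.0491 0.186 ]]
cap [0.4878 0.2434 0.022 ] 13.059962272644043 247.39999961853027 295.0
29 [0.4874 0.2435] line deg -137.87141778225777
```

>>> {"method": "move_arm", "body": {"increments": [[[-1,0.0225,0.0415,0.008,5],[-1,0.0225,0.0415,0.008,5],[-1,0.0225,0.0415,0.008,5],[-1,0.0225,0.0415,0.008,5],[-1,0.0225,0.0415,0.008,5],[-1,0.0225,0.0415,0.008,5],[-1,0.0225,0.0415,0.008,5],[-1,0.0225,0.0415,0.008,5]]], "newtons": 50}}

```text
t: 2.3
tcp_pos: [0.3297, -0.2733, 0.2959]
tool_rot: [0.891, 0.454, 0.0, 0.0]
force: [0.8, -1.0, -0.3]
finger_gap: 0.999
gripper_force: 0.0
```

>>> {"method": "move_arm", "body": {"increments": [[[-1,0.0225,0.0415,0,5],[-1,0.0225,0.0415,0,5],[-1,0.0225,0.0415,0,5],[-1,0.0225,0.0415,0,5],[-1,0.0225,0.0415,0,5],[-1,0.0225,0.0415,0,5],[-1,0.0225,0.0415,0,5],[-1,0.0225,0.0415,0,5]]]}}

```text
t: 3.1
tcp_pos: [0.5098, 0.059, 0.2956]
tool_rot: [0.682, 0.732, 0.0, 0.0]
force: [0.9, -1.5, -0.2]
finger_gap: 1.003
gripper_force: 0.0
```

>>> {"method": "move_arm", "body": {"increments": [[[-1,0,0,0,0],[-1,0,0,0,0]]]}}

```text
t: 3.3
tcp_pos: [0.509, 0.058, 0.2951]
tool_rot: [0.682, 0.731, -0.0, -0.0]
force: [-0.2, -1.4, -0.2]
finger_gap: 1.003
gripper_force: 0.0
```

>>> {"method": "move_arm", "body": {"increments": [[[-1,-0.001,-0.002,-0.04,0],[-1,0,0,-0.04,0],[-1,0,0,-0.035,0],[-1,0,0,-0.02,0],[-1,0,0,-0.014,0],[-1,0,0,0,0]]]}}

```text
t: 3.9
tcp_pos: [0.506, 0.0536, 0.1447]
tool_rot: [0.684, 0.729, -0.002, -0.002]
force: [-0.4, 0.6, -0.3]
finger_gap: 0.999
gripper_force: 0.0
```

Run:
```python
from h import *
s=snap('side')['img'];t=snap('top')['img']
m=np.hstack([cv2.resize(i,(400,600),interpolation=cv2.INTER_CUBIC) for i in(s[170:320,240:340],t[210:340,280:380])])
cv2.imwrite('pics/g1.png',m[:,:,::-1])
```

```text
(no output)
```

View pics/g1.png

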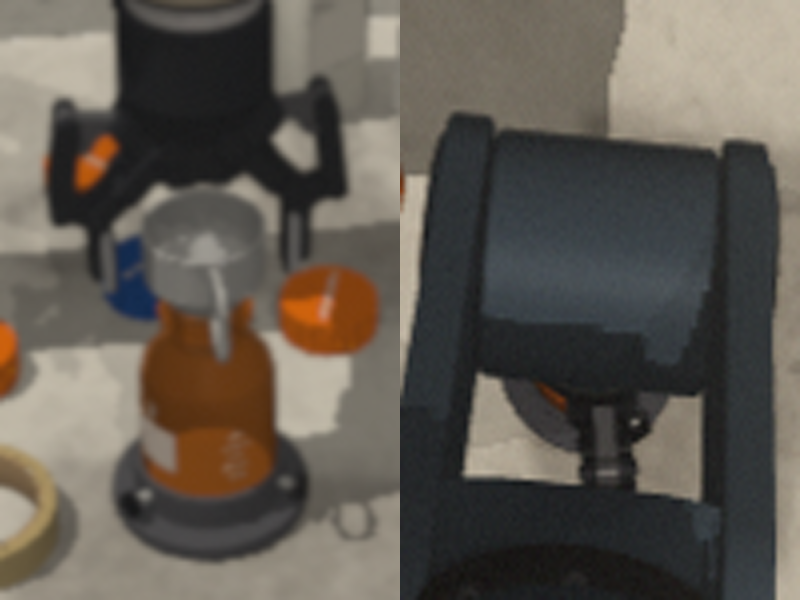

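Side view: the fingers straddle the collar (tips at about (100,275) and (292,262) in the crop, collar between them at y 200–300). I'll close and lift.

>>> {"method": "move_arm", "body": {"increments": [[[1,0,0,0,0],[1,0,0,0,0],[1,0,0,0,0],[1,0,0,0,0],[1,0,0,0,0],[1,0,0,0,0]]], "newtons": 50}}

```text
t: 4.6
tcp_pos: [0.5088, 0.0548, 0.1471]
tool_rot: [0.683, 0.73, 0.0, 0.001]
force: [-0.2, -2.4, 6.0]
finger_gap: 0.738
gripper_force: 54.7
```

>>> {"method": "move_arm", "body": {"increments": [[[1,0,0,0.01,0],[1,0,0,0.015,0],[1,0,0,0.02,0],[1,0,0,0.02,0],[1,0,0,0,0],[1,0,0,0,0]]]}}

```text
t: 5.2
tcp_pos: [0.5077, 0.0553, 0.2112]
tool_rot: [0.683, 0.73, 0.0, -0.0]
force: [-0.9, 0.1, -0.4]
finger_gap: 0.736
gripper_force: 54.9
```

Run:
```python
from h import *
print(manip.sense()['tcp_pos'])
t=snap('side');s=t['img']
for l in('funnel','funnel_handle','bottle_rim','hook_seat','hook_tip'):print(l,[(np.round(m['xyz'],3).tolist(),round(m['confidence'],2)) for m in manip.mark_of(l,'side')[:2]])
cv2.imwrite('pics/g2.png',cv2.resize(s[130:330,230:400],(680,600*4//3-200),interpolation=cv2.INTER_CUBIC)[:,:,::-1])
cv2.imwrite('pics/g2full.png',s[:,:,::-1])
```

```text
[0.50770777 0.05534799 0.21124495]
funnel [([0.506, 0.06, 0.172], 0.69), ([0.509, 0.004, 0.244], 0.33)]
funnel_handle [([0.511, 0.003, 0.241], 0.69), ([0.506, 0.057, 0.139], 0.64)]
bottle_rim [([0.507, 0.056, 0.136], 0.96), ([0.77, -0.059, -0.002], 0.25)]
hook_seat [([0.545, -0.195, 0.152], 0.73), ([0.736, 0.218, 0.003], 0.5)]
hook_tip [([0.517, -0.195, 0.168], 0.59), ([0.486, 0.241, 0.028], 0.36)]
```

View pics/g2.png

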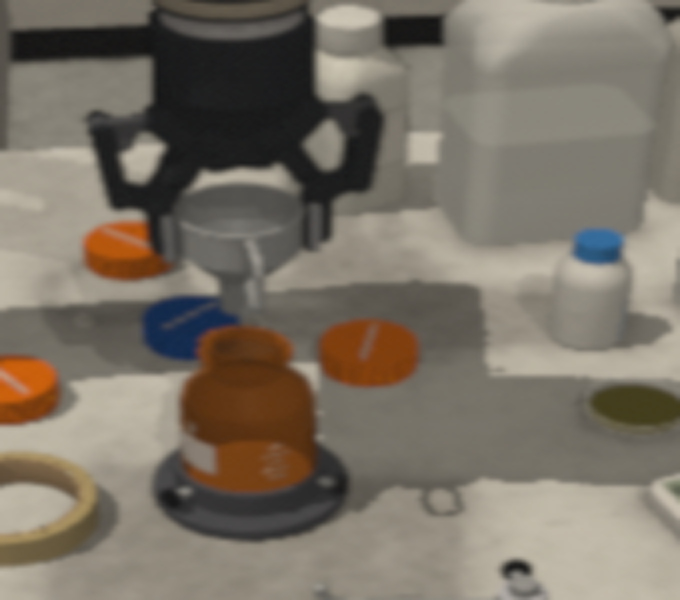

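Funnel is clear of the neck (stem end about (240,305) in the crop, rim at (245,350)). I'll carry it to just in front of the hook tip.

>>> {"method": "move_arm", "body": {"increments": [[[1,-0.004,-0.03,0,-2.5],[1,-0.004,-0.042,0,-2.5],[1,-0.004,-0.042,0,-2.5],[1,-0.004,-0.042,-0.01,-2.5],[1,-0.005,-0.036,-0.02,-2.5],[1,0,0,-0.02,0],[1,0,0,-0.017,0],[1,0,0,0,0]]]}}

```text
t: 6.3
tcp_pos: [0.4852, -0.1366, 0.1419]
tool_rot: [0.759, 0.651, -0.001, -0.003]
force: [-0.5, 0.3, -0.8]
finger_gap: 0.735
gripper_force: 55.0
```

>>> {"method": "move_arm", "body": {"increments": [[[1,0,0,0,0],[1,0,0,0,0],[1,0,0,0,0]]]}}

```text
t: 6.6
tcp_pos: [0.4878, -0.1369, 0.1452]
tool_rot: [0.758, 0.652, 0.0, 0.001]
force: [-0.0, -0.6, -1.5]
finger_gap: 0.733
gripper_force: 55.0
```

Run:
```python
from h import *
st=manip.sense();print(st['tcp_pos'],st['tool_rot'])
t=snap('side');s=t['img'];p=snap('top')
for c in('side','top'):
  for l in('funnel','funnel_handle','hook_seat','hook_tip'):print(c,l,[(np.round(m['xyz'],3).tolist(),round(m['confidence'],2)) for m in manip.mark_of(l,c)[:2]])
m=np.hstack([cv2.resize(i,(400,600),interpolation=cv2.INTER_CUBIC) for i in(s[270:420,285:385],p['img'][190:310,390:470])])
cv2.imwrite('pics/g3.png',m[:,:,::-1])
```

```text
[ 0.48779119 -0.13689961  0.14521761] [7.58473707e-01 6.51702858e-01 3.52938158e-04 9.45994177e-04]
side funnel [([0.49, -0.133, 0.106], 0.68)]
side funnel_handle [([0.481, -0.188, 0.173], 0.7), ([0.378, 0.038, -0.002], 0.63)]
side hook_seat [([0.547, -0.196, 0.155], 0.9)]
side hook_tip [([0.518, -0.192, 0.167], 0.86)]
top funnel []
top funnel_handle []
top hook_seat []
top hook_tip [([0.49, 0.24, -0.003], 0.3)]
```

View pics/g3.png

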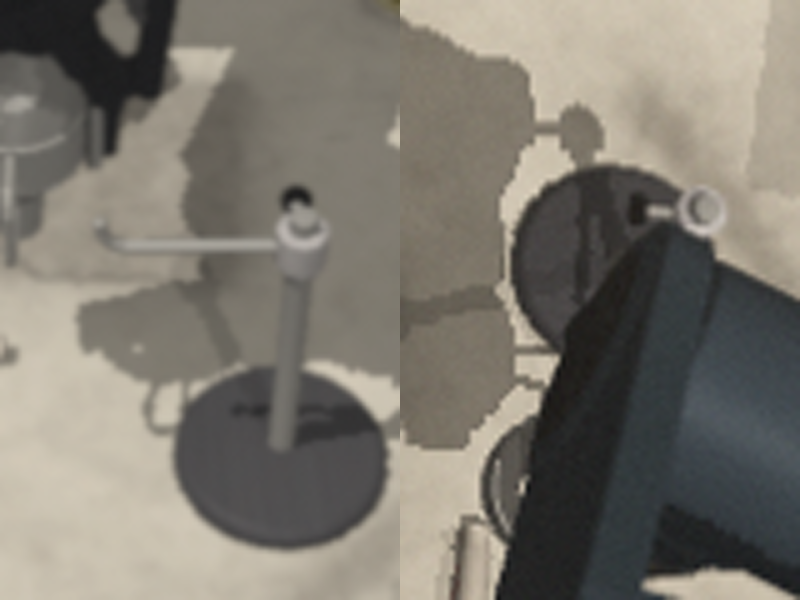

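>>> {"method": "move_arm", "body": {"increments": [[[1,0.01,-0.0032,0,0],[1,0.01,-0.0018,0,0],[1,0.01,-0.0015,0,0],[1,0.01,-0.0015,0,0],[1,0.012,-0.0015,0,0],[1,0.012,-0.0015,0,0],[1,0,0,0,0],[1,0,0,0,0]]]}}

```text
t: 7.9
tcp_pos: [0.5511, -0.1478, 0.144]
tool_rot: [0.759, 0.652, -0.0, -0.0]
force: [-0.1, 0.6, -0.2]
finger_gap: 0.735
gripper_force: 55.0
```

Run:
```python
from h import *
st=manip.sense();print(st['tcp_pos'],st['tool_rot'],st['force'])
t=snap('side');s=t['img']
for c in('side',):
  for l in('funnel','funnel_handle','hook_seat','hook_tip'):print(c,l,[(np.round(m['xyz'],3).tolist(),round(m['confidence'],2)) for m in manip.mark_of(l,c)[:2]])
cv2.imwrite('pics/g4.png',cv2.resize(s[270:370,285:385],(600,600),interpolation=cv2.INTER_CUBIC)[:,:,::-1])
```

```text
[ 0.55105533 -0.14777789  0.14401051] [ 7.58589367e-01  6.51568856e-01 -2.22447945e-04 -3.84783287e-04] [-0.05524072  0.58992915 -0.22087848]
side funnel [([0.552, -0.146, 0.106], 0.88), ([0.378, 0.036, 0.0], 0.68)]
side funnel_handle [([0.544, -0.198, 0.176], 0.95)]
side hook_seat [([0.545, -0.195, 0.15], 0.75)]
side hook_tip [([0.516, -0.191, 0.165], 0.56), ([0.6, -0.204, 0.001], 0.4)]
```

View pics/g4.png

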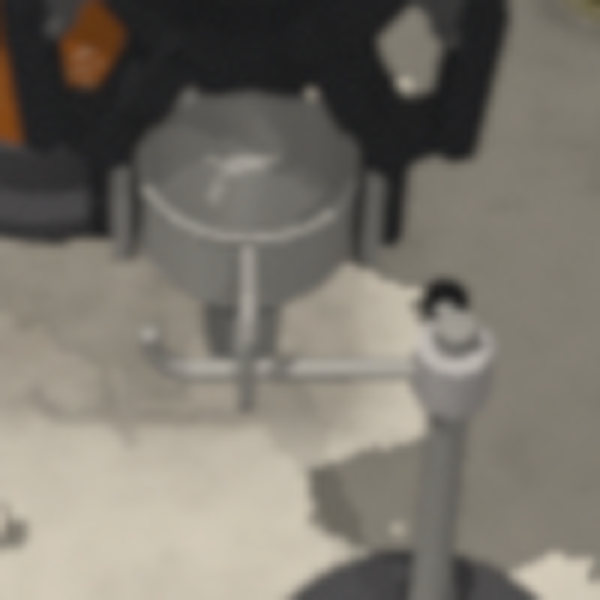

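The rod crosses at (247,368) behind the handle's outer bar, so it is inside the loop. Forces are near zero. Lowering it onto the rod.

>>> {"method": "move_arm", "body": {"increments": [[[1,0,0,-0.009,0],[1,0,0,-0.007,0],[1,0,0,-0.003,0],[1,0,0,-0.002,0],[1,0,0,0,0],[1,0,0,0,0]]]}}

```text
t: 8.75
tcp_pos: [0.5512, -0.148, 0.1234]
tool_rot: [0.759, 0.651, 0.0, 0.0]
force: [-0.1, -1.5, -0.4]
finger_gap: 0.734
gripper_force: 55.0
```

>>> {"method": "move_arm", "body": {"increments": [[[1,0,0,-0.001,0],[1,0,0,-0.001,0],[1,0,0,0,0],[1,0,0,0,0]]]}}

```text
t: 9.15
tcp_pos: [0.5514, -0.1481, 0.1219]
tool_rot: [0.759, 0.651, 0.0, 0.001]
force: [-2.1, 0.8, 5.0]
finger_gap: 0.734
gripper_force: 55.5
```

>>> {"method": "move_arm", "body": {"increments": [[[-1,0,0,0,0],[-1,0,0,0,0],[-1,0,0,0,0],[-1,0,0,0,0],[-1,0,0,0,0],[-1,0,0,0,0]]]}}

```text
t: 9.75
tcp_pos: [0.551, -0.1479, 0.1212]
tool_rot: [0.759, 0.651, -0.0, -0.0]
force: [-0.5, -0.3, -0.6]
finger_gap: 0.997
gripper_force: 0.0
```

Run:
```python
from h import *
t=snap('side');s=t['img']
for c in('side',):
  for l in('funnel','funnel_handle','hook_seat'):print(c,l,[(np.round(m['xyz'],3).tolist(),round(m['confidence'],2)) for m in manip.mark_of(l,c)[:2]])
cv2.imwrite('pics/g5.png',cv2.resize(s[270:390,275:395],(600,600),interpolation=cv2.INTER_CUBIC)[:,:,::-1])
```

```text
side funnel [([0.55, -0.166, 0.073], 0.65), ([0.54, -0.195, 0.153], 0.33)]
side funnel_handle [([0.543, -0.194, 0.156], 0.78)]
side hook_seat [([0.546, -0.194, 0.154], 0.98), ([0.509, 0.055, 0.135], 0.57)]
```

View pics/g5.png

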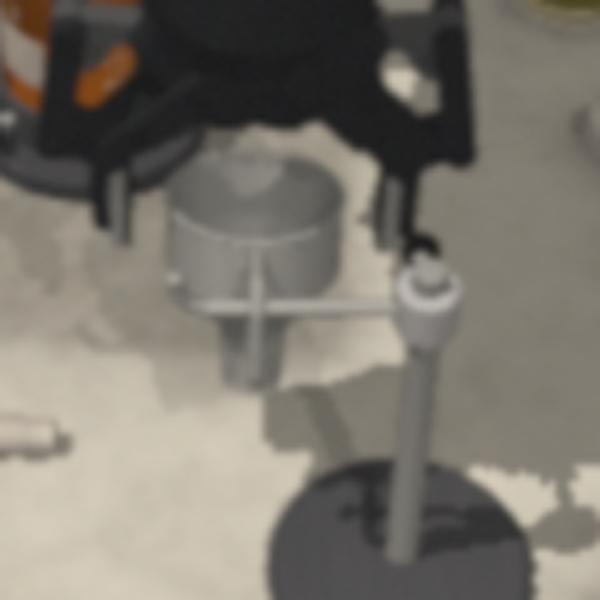

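Funnel hangs on the rod (crossing at (255,305)), with the fingers clear on both sides. Retreating straight up and moving over to the cap.

>>> {"method": "move_arm", "body": {"increments": [[[-1,0,0,0.02,0],[-1,0,0,0.03,0],[-1,0,0,0.04,0],[-1,0,0,0.045,0],[-1,-0.006,0.04,0.02,0],[-1,-0.007,0.045,0,0],[-1,-0.007,0.045,0,0],[-1,-0.007,0.045,0,0]]]}}

```text
t: 10.75
tcp_pos: [0.5236, 0.0285, 0.2768]
tool_rot: [0.759, 0.651, 0.0, 0.0]
force: [0.9, 0.0, 0.3]
finger_gap: 1.001
gripper_force: 0.0
```

>>> {"method": "move_arm", "body": {"increments": [[[-1,-0.007,0.045,0,0],[-1,-0.007,0.045,0,0],[-1,-0.008,0.045,0,0],[-1,-0.007,0.045,0,0],[-1,-0.007,0.036,0,0],[-1,0,0,0,0],[-1,0,0,0,0]]]}}

```text
t: 11.45
tcp_pos: [0.4876, 0.2436, 0.2762]
tool_rot: [0.758, 0.652, -0.0, 0.0]
force: [-0.3, 0.6, 0.0]
finger_gap: 0.999
gripper_force: 0.0
```

Run:
```python
from h import *
st=manip.sense();print(st['tcp_pos'],st['q'])
t=snap('top','top2');s=snap('side','side2')
for c in('side','top'):
  for l in('cap','funnel_handle','bottle_rim'):print(c,l,[(np.round(m['xyz'],3).tolist(),round(m['confidence'],2)) for m in manip.mark_of(l,c)[:3]])
f=lambda i,b:cv2.resize(i[b[1]:b[1]+b[3],b[0]:b[0]+b[2]],(400,600),interpolation=cv2.INTER_CUBIC)
cv2.imwrite('pics/g6.png',np.hstack([f(s['img'],(260,215,70,105)),f(t['img'],(295,240,60,90))])[:,:,::-1])
```

```text
[0.48761039 0.24363806 0.27621286] [ 2.58639909e-01  3.67674792e-01  1.57920272e+00 -6.51406113e-04
  1.19493926e+00  4.08371342e-01]
side cap [([0.373, 0.176, -0.001], 0.97), ([0.485, 0.243, 0.002], 0.75), ([0.454, 0.36, 0.001], 0.62)]
side funnel_handle [([0.544, -0.197, 0.149], 0.69)]
side bottle_rim [([0.508, 0.059, 0.138], 0.62)]
top cap [([0.37, 0.181, 0.004], 0.8), ([0.488, 0.24, -0.004], 0.77), ([0.596, 0.196, -0.002], 0.73)]
top funnel_handle [([0.545, -0.188, 0.151], 0.86)]
top bottle_rim [([0.508, 0.054, 0.141], 0.77)]
```

View pics/g6.png

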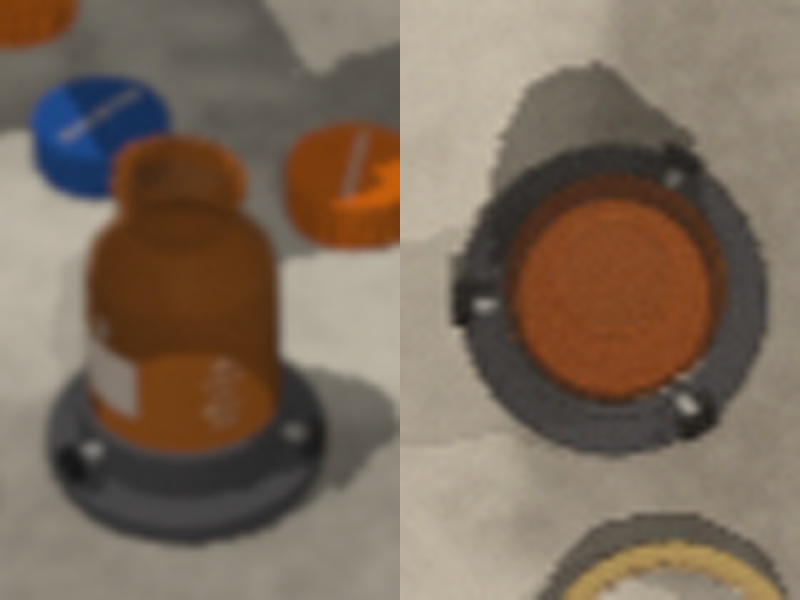

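Side crop: bottle neck open at (180,170), a small pale spot at (98,328) on the bottle's left edge just above the label – probably a tick; I'll unwrap the glass cylinder numerically.

```bash
cat > unwrap.py <<'E'
from h import *
N=6
ss=[snap('side') for _ in range(N)]
I=np.mean([s['img'].astype(float) for s in ss],0).astype(np.float32);s=ss[0]
# refine axis in this camera: project rim & compare
bx,by=0.508,0.0565
az=np.arange(-200,21,5);zs=np.arange(.125,.035,-.004)
P=np.array([[bx+.037*np.cos(np.radians(a)),by+.037*np.sin(np.radians(a)),z] for z in zs for a in az])
uv=proj(s,P).astype(np.float32)
B=cv2.remap(I,uv[:,0].reshape(len(zs),-1),uv[:,1].reshape(len(zs),-1),cv2.INTER_CUBIC)
print('az   ',' '.join(f'{a:4d}' for a in az[::1]))
for z,r in zip(zs,B): print(f'{z:.3f}',' '.join(f'{int(v):4d}' for v in r[:,2]))
np.save('side.npy',I)
print('raw blue rows'); 
for y in range(258,285): print(y,I[y,268:316,2].astype(int))
E
python3 -c "
import numpy as np;np.set_printoptions(linewidth=300)
exec(open('unwrap.py').read())"
```

```text
az    -200 -195 -190 -185 -180 -175 -170 -165 -160 -155 -150 -145 -140 -135 -130 -125 -120 -115 -110 -105 -100  -95  -90  -85  -80  -75  -70  -65  -60  -55  -50  -45  -40  -35  -30  -25  -20  -15  -10   -5    0    5   10   15   20
0.125   95  104  129  151  160  162  162  162  161  150  109   50   21   18   18   18   18   18   20   20   20   22   22   21   20   18   18   18   18   18   18   19   30   61   86   97   97   93   87   82   82   82   84   88   92
0.121  114  141  156  161  161  161  162  163  155  127   75   33   19   18   18   18   18   19   20   19   20   23   23   21   19   19   18   19   19   18   18   17   23   42   70   90   96   96   93   89   87   89   89   89   93
0.117  152  161  162  161  162  163  163  160  138  101   60   26   18   18   18   18   18   19   19   19   21   23   24   22   21   19   19   19   18   19   18   18   19   29   51   79   92   97   97   94   92   93   94   95   95
0.113  161  162  161  162  163  163  160  145  118   80   41   22   18   18   17   18   18   19   19   19   21   22   23   22   20   19   19   19   20   19   19   19   18   23 
[... 9103 characters left out ...]
0  19  20  19  19  20  26  36  45  51  50  42  36  28  22  19  18  16  17  23  36  44  48  55  72  87  97]
282 [147 142 127 101  77  67  65  67  84 102 109 111 111 111 107  85  48  23  19  19  20  18  19  19  18  19  23  34  42  43  45  44  36  27  22  18  18  18  17  17  23  36  44  46  48  56  72  89]
283 [140 130 108  83  68  64  64  59  68  89 104 110 111 112 107  85  49  24  19  19  19  19  19  19  20  20  22  28  35  37  43  45  39  28  21  19  18  18  18  17  24  37  44  46  46  49  60  80]
284 [131 114  90  74  67  65  64  54  49  67  90 105 110 111 107  86  51  25  20  19  19  19  19  19  19  19  20  22  31  39  42  41  36  30  23  19  18  18  17  17  25  37  44  45  45  46  52  69]
```

Run:
```python
from h import *
np.set_printoptions(linewidth=250,suppress=True,precision=3)
t=snap('top')
I=np.mean([snap('top')['img'].astype(float) for _ in range(4)],0)
print('axis px z.14,.08,.05',proj(t,[[.508,.0565,z] for z in(.14,.08,.05)]))
print('blue');print(I[290:304,328:352,2].astype(int))
print('red');print(I[290:304,328:352,0].astype(int))
s=snap('side');print('side axis',proj(s,[[.508,.0565,z] for z in(.14,.08,.05)]))
# fit tick px (277.2,272) to azimuth for radii
for r in(.035,.0365,.037):
  print(r,[(a,z,proj(s,[[.508+r*np.cos(np.radians(a)),.0565+r*np.sin(np.radians(a)),z]])[0].round(1).tolist()) for a in(-155,-150,-145,-140) for z in(.085,)])
```

```text
axis px z.14,.08,.05 [[327.183 280.984]
 [327.112 282.822]
 [327.08  283.661]]
blue
[[ 32  30  29  32  31  32  31  32  30  30  30  33  30  31  56  67  67  68  69  68  68  81 110 119]
 [ 32  32  30  32  31  31  32  31  32  30  30  30  26  38  59  67  68  68  70  67  65 100 120 121]
 [ 31  32  32  30  32  31  29  32  30  31  30  30  32  52  66  68  68  66  69  69  70 105 122 120]
 [ 32  34  30  30  32  32  31  30  30  34  31  31  43  61  66  68  69  69  69  68  85 115 122 119]
 [ 32  31  30  31  31  30  29  31  32  29  30  60  70  65  67  68  68  69  68  72 104 118 118 116]
 [ 31  30  30  31  32  31  30  33  31  30  56  71  72  69  69  68  68  69  65  89 111 115 115 114]
 [ 32  32  30  29  31  31  29  28  61  95  84  71  62  65  68  67  68  68  68 102 117 117 114 111]
 [ 31  30  31  31  31  28  29  37  54  70  72  69  69  69  68  68  68  65  83 108 118 116 115 113]
 [ 30  30  29  28  30  42  83  77  61  64  59  65  59  61  68  67  66  74 102 118 119 119 115 114]
 [ 29  30  41  45  52  55  66  72  86 112  87  51  47  48  60  68  69  98 115 116 121 118 119 115]
 [ 40  51  58  64  68  71 
[... 1523 characters left out ...]
60  97 129 139 140 138 136 136 139 140]
 [ 68  63  61  70  72  69  67  69  58  62  68  54  39  40  67 120 139 141 139 137 137 138 139 140]
 [ 74  73  75  74  75  71  68  67  54  45  42  43  42  41  75 123 139 137 137 136 137 138 139 140]]
side axis [[290.308 244.394]
 [290.97  266.388]
 [291.288 276.797]]
0.035 [(-155, 0.085, [276.5, 270.3]), (-150, 0.085, [277.3, 271.1]), (-145, 0.085, [278.1, 271.9]), (-140, 0.085, [279.1, 272.6])]
0.0365 [(-155, 0.085, [275.9, 270.6]), (-150, 0.085, [276.7, 271.4]), (-145, 0.085, [277.6, 272.2]), (-140, 0.085, [278.6, 272.9])]
0.037 [(-155, 0.085, [275.7, 270.6]), (-150, 0.085, [276.5, 271.5]), (-145, 0.085, [277.4, 272.3]), (-140, 0.085, [278.4, 273.0])]
```

Tick found at azimuth ≈ −145° in both views (top streak at (337,296), side spot at (277,272)), so bottle x ≈ 35°; cap line ≈ 42°. Descending onto the cap with yaw 45°.

>>> {"method": "move_arm", "body": {"increments": [[[-1,0,0,-0.03,-6],[-1,0,0,-0.04,-6],[-1,0,0,-0.04,-6],[-1,0,0,-0.04,-6],[-1,0,0,-0.04,-6],[-1,0,0,-0.036,-6],[-1,0,0,-0.025,0],[-1,0,0,-0.015,0]]]}}

```text
t: 13.25
tcp_pos: [0.4871, 0.2428, 0.0079]
tool_rot: [0.923, 0.385, -0.002, -0.0]
force: [0.3, 0.1, -0.1]
finger_gap: 0.999
gripper_force: 0.0
```

>>> {"method": "move_arm", "body": {"increments": [[[-1,0,0,-0.008,0],[-1,0,0,0,0],[-1,0,0,0,0]]]}}

```text
t: 13.55
tcp_pos: [0.4887, 0.2432, 0.0029]
tool_rot: [0.923, 0.385, 0.001, 0.0]
force: [0.2, 0.1, -0.2]
finger_gap: 1.003
gripper_force: 0.0
```

>>> {"method": "move_arm", "body": {"increments": [[[1,0,0,-0.002,0],[1,0,0,0,0],[1,0,0,0,0],[1,0,0,0,0],[1,0,0,0,0],[1,0,0,0,0]]], "newtons": 60}}

```text
t: 14.15
tcp_pos: [0.4887, 0.2432, 0.0017]
tool_rot: [0.923, 0.385, 0.001, 0.0]
force: [-0.1, 0.7, 5.6]
finger_gap: 0.695
gripper_force: 63.5
```

Run:
```python
from h import *
st=manip.sense();print(st['tcp_pos'],st['tool_rot'],st['force'],st['q'])
t=snap('top')
# rim centre: fit ellipse to bottle neck/rim is dim; use repeated detector readings instead
for c in('top','side'):
  v=[]
  for _ in range(6):
    snap(c); m=[x for x in manip.mark_of('bottle_rim',c) if np.hypot(x['xyz'][0]-.508,x['xyz'][1]-.057)<.015]
    if m:v.append(m[0]['xyz'])
  print(c,np.mean(v,0),np.std(v,0))
```

```text
[0.48874584 0.24322017 0.00171985] [9.22861325e-01 3.85131027e-01 1.01753402e-03 1.74849228e-04] [-0.13299645  0.67425005  5.57886161] [ 2.57041240e-01  7.87348362e-01  1.77911430e+00 -1.21332395e-04
  5.73066145e-01  1.03723941e+00]
top [0.5065     0.05573333 0.13888333] [0.00154704 0.00119397 0.00193599]
side [0.50785    0.05576667 0.13755   ] [0.00079739 0.0020548  0.00050249]
```

>>> {"method": "move_arm", "body": {"increments": [[[1,0,0,0.02,0],[1,0,0,0.045,8],[1,0,0,0.045,8],[1,0,0,0.045,8],[1,0,0,0.045,8],[1,0.001,-0.01,0,8],[1,0.001,-0.01,0,8],[1,0.001,-0.01,0,8]]]}}

```text
t: 16.2
tcp_pos: [0.491, 0.2129, 0.2015]
tool_rot: [0.632, 0.775, 0.001, 0.001]
force: [-0.2, -0.2, -1.2]
finger_gap: 0.69
gripper_force: 64.8
```

>>> {"method": "move_arm", "body": {"increments": [[[1,0.001,-0.011,0,8],[1,0.001,-0.011,0,8],[1,0.001,-0.011,0,8],[1,0.001,-0.011,0,8],[1,0.001,-0.011,0,8],[1,0.001,-0.011,0,8],[1,0.001,-0.011,0,8],[1,0.001,-0.011,0,8]]]}}

```text
t: 17.0
tcp_pos: [0.4988, 0.1246, 0.2008]
tool_rot: [0.125, 0.992, 0.0, 0.0]
force: [0.1, 0.3, 0.2]
finger_gap: 0.696
gripper_force: 64.8
```

>>> {"method": "move_arm", "body": {"increments": [[[1,0.001,-0.011,0,8],[1,0.001,-0.011,0,8],[1,0.001,-0.011,0,8],[1,0.001,-0.011,0,8],[1,0.002,-0.011,0,8],[1,0.002,-0.014,0,8],[1,0,0,0,5],[1,0,0,0,0]]]}}

```text
t: 17.8
tcp_pos: [0.5069, 0.0557, 0.2007]
tool_rot: [-0.327, 0.945, -0.0, 0.0]
force: [0.0, 0.1, -0.6]
finger_gap: 0.693
gripper_force: 64.8
```

Run:
```python
from h import *
st=manip.sense();R=st['tool_rot'];print(st['tcp_pos'],np.degrees(2*np.arctan2(R[1],R[0]))%360,st['force'],st['q'])
for c in('side','top'):
  snap(c)
  for l in('cap','cap_top','funnel_handle'):print(c,l,[(np.round(m['xyz'],3).tolist(),round(m['confidence'],2)) for m in manip.mark_of(l,c) if l!='cap' or m['xyz'][2]>.05][:4])
```

```text
[0.50694729 0.05569617 0.2007027 ] 218.23401611541198 [ 0.01464129  0.09637358 -0.57684848] [-1.10018814e-01  4.16359433e-01  1.75143571e+00  8.45083040e-05
  9.73269736e-01 -2.34817213e+00]
side cap [([0.507, 0.056, 0.201], 0.68)]
side cap_top [([0.371, 0.174, 0.024], 0.88), ([0.508, 0.053, 0.226], 0.71), ([0.458, 0.364, 0.023], 0.57), ([0.594, 0.195, 0.022], 0.56)]
side funnel_handle [([0.545, -0.194, 0.151], 0.71)]
top cap []
top cap_top [([0.454, 0.357, 0.024], 0.91)]
top funnel_handle [([0.543, -0.187, 0.149], 0.67)]
```

>>> {"method": "move_arm", "body": {"increments": [[[1,0.0005,0.0002,-0.03,0],[1,0,0,-0.02,0],[1,0,0,-0.01,0],[1,0,0,-0.006,0],[1,0,0,-0.003,0],[1,0,0,0,0],[1,0,0,0,0]]]}}

```text
t: 18.9
tcp_pos: [0.5081, 0.0562, 0.132]
tool_rot: [-0.328, 0.945, -0.0, 0.001]
force: [0.5, 0.0, -0.6]
finger_gap: 0.697
gripper_force: 64.8
```

>>> {"method": "move_arm", "body": {"increments": [[[1,0,0,-0.002,0],[1,0,0,-0.002,0],[1,0,0,-0.001,0],[1,0,0,0,0],[1,0,0,0,0]]]}}

```text
t: 19.4
tcp_pos: [0.5079, 0.0563, 0.1272]
tool_rot: [-0.328, 0.945, -0.0, 0.001]
force: [-0.6, 0.2, 6.3]
finger_gap: 0.698
gripper_force: 65.5
```

>>> {"method": "move_arm", "body": {"increments": [[[1,0,0,-0.00027,-8],[1,0,0,-0.00027,-8],[1,0,0,-0.00027,-8],[1,0,0,-0.00027,-8],[1,0,0,-0.00027,-8],[1,0,0,-0.00027,-8],[1,0,0,-0.00027,-8],[1,0,0,-0.00027,-8]]]}}

```text
t: 20.2
tcp_pos: [0.5083, 0.0557, 0.1251]
tool_rot: [0.225, 0.974, -0.0, 0.001]
force: [-0.6, -0.3, 5.5]
finger_gap: 0.694
gripper_force: 65.4
```

```bash
cat > st.py <<'E'
from h import *
st=manip.sense();R=st['tool_rot'];print(st['t'],st['tcp_pos'].round(4),(np.degrees(2*np.arctan2(R[1],R[0]))%360).round(1),st['force'].round(1),st['ft_torque'].round(2),R.round(3))
E
python3 st.py
```

```text
20.2 [0.5083 0.0557 0.1251] 154.0 [-0.6 -0.3  5.5] [-0.24  0.18  0.07] [ 0.225  0.974 -0.     0.001]
```

>>> {"method": "move_arm", "body": {"increments": [[[1,0,0,-0.00027,-8],[1,0,0,-0.00027,-8],[1,0,0,-0.00027,-8],[1,0,0,-0.00027,-8],[1,0,0,-0.00027,-8],[1,0,0,-0.00027,-8],[1,0,0,-0.00027,-8],[1,0,0,-0.00027,-8]]]}}

```text
t: 21.0
tcp_pos: [0.5073, 0.0562, 0.1229]
tool_rot: [0.707, 0.707, -0.0, 0.0]
force: [-2.3, 0.5, 6.8]
finger_gap: 0.695
gripper_force: 65.5
```

>>> {"method": "move_arm", "body": {"increments": [[[1,0,0,-0.00027,-8],[1,0,0,-0.00027,-8],[1,0,0,-0.00027,-8],[1,0,0,-0.00027,-8],[1,0,0,-0.00015,-5],[1,0,0,0,0],[1,0,0,0,0]]]}}

```text
t: 21.7
tcp_pos: [0.5079, 0.0563, 0.1218]
tool_rot: [0.894, 0.448, 0.001, 0.0]
force: [-1.0, 0.3, 6.5]
finger_gap: 0.695
gripper_force: 65.5
```

```bash
python3 st.py
```

```text
21.7 [0.5079 0.0563 0.1218] 53.3 [-1.   0.3  6.5] [ 0.03  0.19 -0.12] [0.894 0.448 0.001 0.   ]
```

>>> {"method": "move_arm", "body": {"increments": [[[1,0,0,-0.0001,-4],[1,0,0,-0.0001,-4],[1,0,0,0,-2],[1,0,0,0,0],[1,0,0,0,0]]]}}

```text
t: 22.2
tcp_pos: [0.5085, 0.0562, 0.1217]
tool_rot: [0.93, 0.369, 0.001, 0.001]
force: [-0.1, 0.6, 6.2]
finger_gap: 0.692
gripper_force: 65.5
```

```bash
python3 st.py
```

```text
22.2 [0.5085 0.0562 0.1217] 43.3 [-0.1  0.6  6.2] [ 0.03  0.14 -0.05] [0.93  0.369 0.001 0.001]
```

>>> {"method": "move_arm", "body": {"increments": [[[1,0,0,0,-4],[1,0,0,0,-4],[1,0,0,0,0],[1,0,0,0,0]]]}}

```text
t: 22.6
tcp_pos: [0.5086, 0.0563, 0.1217]
tool_rot: [0.953, 0.303, 0.001, 0.0]
force: [-0.7, 1.0, 5.8]
finger_gap: 0.696
gripper_force: 65.5
```

```bash
python3 st.py
```

```text
22.6 [0.5086 0.0563 0.1217] 35.3 [-0.7  1.   5.8] [ 0.09  0.11 -0.09] [0.953 0.303 0.001 0.   ]
```

>>> {"method": "move_arm", "body": {"increments": [[[1,0,0,0,-4],[1,0,0,0,-2],[1,0,0,0,0],[1,0,0,0,0]]]}}

```text
t: 23.0
tcp_pos: [0.5067, 0.0577, 0.1217]
tool_rot: [0.967, 0.253, -0.0, -0.001]
force: [-3.1, 5.1, 10.4]
finger_gap: 0.693
gripper_force: 66.0
```

```bash
python3 st.py
```

```text
23.0 [0.5067 0.0577 0.1217] 29.3 [-3.1  5.1 10.4] [0.83 0.5  0.19] [ 0.967  0.253 -0.    -0.001]
```

>>> {"method": "move_arm", "body": {"increments": [[[1,0,0,0,-4],[1,0,0,0,-2],[1,0,0,0,0],[1,0,0,0,0]]]}}

```text
t: 23.4
tcp_pos: [0.5081, 0.0594, 0.1218]
tool_rot: [0.98, 0.201, 0.002, -0.002]
force: [0.1, 11.5, 7.8]
finger_gap: 0.691
gripper_force: 65.8
```

```bash
python3 st.py
python3 - <<'E'
from h import *
print([np.round(m['xyz'],3).tolist() for _ in range(3) if snap('side') for m in manip.mark_of('cap_top','side') if m['xyz'][2]>.1])
I=np.mean([snap('side')['img'].astype(float) for _ in range(3)],0).astype(np.uint8)
cv2.imwrite('pics/g7.png',cv2.resize(I[215:305,250:340],(600,600),interpolation=cv2.INTER_CUBIC)[:,:,::-1])
E
```

```text
23.4 [0.5081 0.0594 0.1218] 23.2 [ 0.1 11.5  7.8] [ 2.01 -0.01  0.17] [ 0.98   0.201  0.002 -0.002]
[[0.508, 0.056, 0.144], [0.506, 0.059, 0.12], [0.507, 0.06, 0.145], [0.507, 0.054, 0.147]]
```

>>> {"method": "move_arm", "body": {"increments": [[[1,0,0,0.00027,8],[1,0,0,0.00027,8],[1,0,0,0.00027,8],[1,0,0,0.00027,8],[1,0,0,0.00027,8],[1,0,0,0.00027,8],[1,0,0,0,0],[1,0,0,0,0]]]}}

```text
t: 24.65
tcp_pos: [0.5079, 0.0563, 0.1224]
tool_rot: [0.813, 0.582, 0.0, 0.0]
force: [1.4, -0.6, 1.3]
finger_gap: 0.692
gripper_force: 66.2
```

```bash
python3 st.py
```

```text
24.65 [0.5079 0.0563 0.1224] 71.1 [ 1.4 -0.6  1.3] [ 0.05 -0.03  0.03] [0.813 0.582 0.    0.   ]
```

>>> {"method": "move_arm", "body": {"increments": [[[1,0,0,0.0003,8],[1,0,0,0.0003,8],[1,0,0,0.0003,8],[1,0,0,0.0003,8],[1,0,0,0.0003,8],[1,0,0,0.0003,8],[1,0,0,0,0],[1,0,0,0,0]]]}}

```text
t: 25.45
tcp_pos: [0.5076, 0.0562, 0.124]
tool_rot: [0.507, 0.862, -0.0, 0.0]
force: [-0.5, -0.2, 2.1]
finger_gap: 0.697
gripper_force: 66.2
```

```bash
python3 st.py
python3 - <<'E'
from h import *
ims=[snap('side') for _ in range(3)]
print([np.round(m['xyz'],3).tolist() for m in manip.mark_of('cap_top','side') if m['xyz'][2]>.1],[np.round(m['xyz'],3).tolist() for m in manip.mark_of('funnel_handle','side')])
I=np.mean([s['img'].astype(float) for s in ims],0).astype(np.uint8)
cv2.imwrite('pics/g8.png',cv2.resize(I[215:375,250:410],(600,600),interpolation=cv2.INTER_CUBIC)[:,:,::-1])
E
```

```text
25.45 [0.5076 0.0562 0.124 ] 119.1 [-0.5 -0.2  2.1] [ 0.04  0.04 -0.02] [ 0.507  0.862 -0.     0.   ]
[] [[0.544, -0.194, 0.149]]
```

View pics/g8.png

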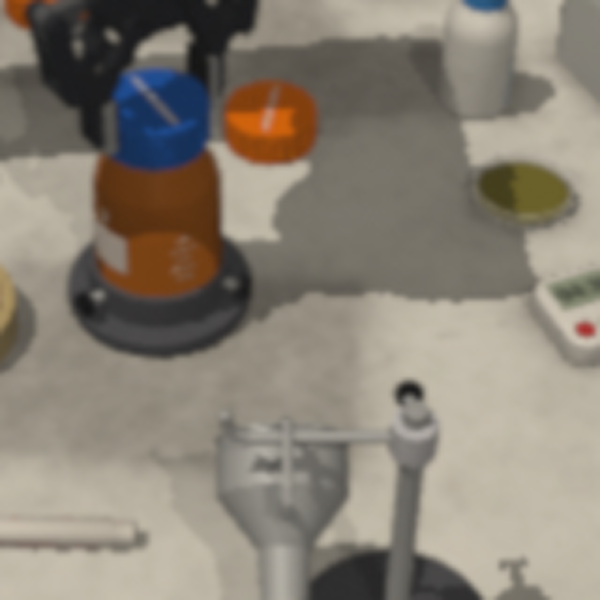

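Cap is on the bottle with its white line from (130,73) to (178,122) in the crop; funnel hangs from the hook (287,435). Checking the line's angle against the tick.

```bash
python3 - <<'E'
from h import *
ims=[snap('side') for _ in range(3)];s=ims[0]
I=np.mean([q['img'].astype(float) for q in ims],0)
c=proj(s,[[.5076,.0562,.148]])[0];print(c)
sub=np.mgrid[232:252,278:308];Y,X=sub[0].ravel(),sub[1].ravel()
r=I[Y,X]
W=back(s,np.c_[X,Y],.148)[:,:2];d=np.hypot(*(W-[.5076,.0562]).T)
w=(r[:,0]>70)&(r[:,2]>100)&(d<.027);P=W[w]
e=np.linalg.svd(P-P.mean(0))[2][0];print(w.sum(),P.mean(0),np.degrees(np.arctan2(e[1],e[0]))%180)
a=back(s,[[250+130/3.75,215+73/3.75],[250+178/3.75,215+122/3.75]],.148);v=a[1]-a[0];print(a,np.degrees(np.arctan2(v[1],v[0]))%180)
E
python3 st.py
```

```text
[290.03574274 241.44029451]
22 [0.50428344 0.06706848] 114.75511486867796
[[0.49849953 0.08113154 0.148     ]
 [0.52077983 0.03450332 0.148     ]] 115.53980570535154
25.85 [0.5077 0.0562 0.124 ] 119.3 [ 1.1 -0.3  1.5] [-0.06 -0.    0.  ] [0.506 0.863 0.    0.   ]
```

>>> {"method": "move_arm", "body": {"increments": [[[1,0,0,0.0002,5],[1,0,0,0,0],[1,0,0,0,0],[1,0,0,0,0],[1,0,0,0,0]]]}}

```text
t: 26.35
tcp_pos: [0.5077, 0.0563, 0.1242]
tool_rot: [0.468, 0.884, 0.0, 0.0]
force: [0.8, 1.0, 1.2]
finger_gap: 0.69
gripper_force: 66.2
```

```bash
python3 st.py; python3 -c "
from station import manip
print(manip.sign_off())"
```

```text
26.35 [0.5077 0.0563 0.1242] 124.3 [0.8 1.  1.2] [ 0.11 -0.11 -0.  ] [0.468 0.884 0.    0.   ]
the job is handed in; nothing more can be done
None
```

The job is handed in (sign-off gave no verdict): the funnel hangs on the hook, and the cap was screwed to its stop, then backed off about a quarter turn (80–100° by my estimate, about 2.5 mm above home) with the gripper still holding it.

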